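# Sweep used tube caps off the decapping deck

## Task

With the closed fingers, gently sweep the three red caps across the raised deck and over its open end into the yellow waste bin beside it. Only push the caps, never grip or lift them, and leave the amber vial standing where it is, like everything else on the bench.

Things in the scene. Friction and masses are not known exactly. Their poses are not given: they have to be found in the camera images.
- deck: fixed raised white deck with a flat grey top, 230 x 230 mm, its top 60 mm above the bench. Origin: centre of its underside, on the bench. Its x axis points away from the robot and its y axis to the left, turned by up to 0.2 rad. Its two y ends are open, without a lip; along its two x edges (front and back) run white lips 8 mm wide and 7 mm high
- waste_bin: fixed yellow open bin, 230 mm along its x and 100 mm along its y, rim 50 mm above the bench (10 mm below the deck's top), walls and floor 4 mm. Origin: centre of its underside. It stands parallel to the deck, against one open end (+y or -y of the deck) with a gap of 3 mm, its centre 168 mm from the deck's centre along the deck's y
- clean_tray: fixed blue tray of the same size as the waste bin, filled with clear clean cuvettes, against the deck's other open end
- cap0: red screw cap, loose, flat on the deck: disc 28 mm across and 12 mm high with a 22 mm step on it, 16 mm high in all, about 15 g. Origin: centre of its underside. The caps and the vial each stand in a lane of their own across the deck: seen along the deck's y, their centres are at least 38 mm apart in the deck's x
- cap1: red screw cap, loose, flat on the deck: disc 28 mm across and 12 mm high with a 22 mm step on it, 16 mm high in all, about 15 g. Origin: centre of its underside. The caps and the vial each stand in a lane of their own across the deck: seen along the deck's y, their centres are at least 38 mm apart in the deck's x
- cap2: red screw cap, loose, flat on the deck: disc 28 mm across and 12 mm high with a 22 mm step on it, 16 mm high in all, about 15 g. Origin: centre of its underside. The caps and the vial each stand in a lane of their own across the deck: seen along the deck's y, their centres are at least 38 mm apart in the deck's x
- vial: amber glass vial with a white cap, loose, standing upright on the deck among the caps: 26 mm across, 45 mm high, about 40 g. Origin: centre of its underside
- reagent: amber reagent bottle, 70 mm across, 150 mm high, loose, standing on the bench at the right, outside the work area. Origin: centre of its underside
- jar: white jar with blue cap, 70 mm across, 80 mm high, loose, standing on the bench at the right, outside the work area. Origin: centre of its underside
- beaker: clear beaker, 80 mm across, 90 mm high, loose, standing on the bench at the left, outside the work area. Origin: centre of its underside

How it is judged:
By the outcome, as a careful person would: the job done as asked, in the order asked, and still so for the second after the job is handed in, with the robot touching nothing.
It also fails if it takes over 54 s, if anything falls off the work surface, if the arm or the gripper's body presses on something with over 40 N, if the wrist force passes 120 N, or if a joint passes its speed limit or range.

## Robot

A 6-joint arm with a two-finger parallel gripper is mounted at the origin on the work surface. World frame = base frame: x ahead of the robot, y to its left, z up, the work surface at z = 0. Lengths are in mm, angles in rad, forces in N, time in s.
With the tool pointing down it reaches from about 300 to 825 mm from the base axis. Payload 5.4 kg.
Tool frame: the origin (TCP) lies midway between the tips of the shut fingers; the grasp point (between the pads) lies 19 mm behind it; z points along the fingers, y is the line along which they close (so a half turn about z gives the same grasp; the last joint's range is limited). The gripper opens to 92 mm and grips with 3 to 60 N. Pads are 20 mm wide; open, the fingers measure 128 mm over their backs; the gripper's body (75 mm by 189 mm) begins 69 mm behind the grasp point.
Start: joints at [0.909, 0.158, 1.597, -0, 1.386, -0.21], TCP at [251.044, 517.284, 214.601] pointing down, gripper open.
Joint ranges: [-2.91, 2.91], [-0.94, 2.29], [0.18, 2.7], [-1.29, 4.43], [0.17, 2.64], [-3, 3]. Speed limits (rad/s): [2.57, 2.57, 3.14, 3.14, 3.14, 3.14].

## Interface

Orientations are given as a unit quaternion [w, x, y, z].
In Python, from workcell import manip gives the robot as it stands.
- The arm moves only by the tool carry_out, never from a script. Its argument "increments" is a list of rows, each an object with "gripper": the finger opening in m, from 0 to 0.0919; "dp": the shift along the tool's x, y, z in m, a list of three; "turn": the turn, a rotation vector about the tool's x, y, z in rad, a list of three. A call has exactly 10 rows; each row shifts and turns the commanded pose from where the row before left it, along the tool's axes as they then stand; what a row does not reach is not made up. A row lasts 1/8 s, in which the tool goes at most 62.5 mm and 10.7 degrees, less where a joint would pass 70% of its speed; a pose out of reach is approached as far as the arm can. A call is refused whole if a number of a shift passes 0.0625 or a number of a turn 0.188, either way. A call with a gripper value outside its range is refused whole. The fingers move at their own pace and stop on an object; "squeeze" is the grip in N (left out, the last holds). Time passes only in rows, so rows that do not move let the fingers close, or fill a call up. It gives the time, the measured TCP pose, the force, the opening and the grip force at its end, in the units of the state.
- manip.get_state(): the state, without advancing time (a new reading comes with each control period).
- manip.get_image(name): name is "scene" or "top"; returns a dict with "pixels" (400x640x3 uint8, red, green, blue), "depth" (400x640 float32, mm along the optical axis (not along the pixel's ray), 0 where there is no reading), "fx", "fy", "cx", "cy" (pixels), "world_to_cam" (4x4, takes a point from world to camera coordinates). Camera axes: x right, y up, looking along -z (the intrinsics and any distortion apply to the point x, -y, -z); pixel columns grow to the right and rows downward; lengths in mm; the calibration is good to about 2 mm. A picture is of the moment at which its call begins.
- manip.job_done(): hands the job in; it is judged then, once.
Trained networks look in a picture, given as the dict that the camera call returned (one of the last four; its "shot" number tells which), for a name from the list of things; names that differ only in an ending like _2 or _b are one class to them, and where a whole thing is asked for, a point or a joint stands for the part that bears it (a point fixed in the world has none). Each returns a list of dicts, best first, with "p" (0 to 1); they miss things now and then, are a little off and sometimes report something else, mostly with a low value. They report only what shows in the picture. A call takes as long as a camera call.
- manip.find_in(picture, label): "xyz" ([x, y, z] in mm, in world coordinates, good to about 4 mm: the middle of the surface that is visible of it).
- manip.masks_of(picture, label): "pixels" (400x640 bool, what is visible of it).
- manip.mark_of(picture, label): "xyz" ([x, y, z] in mm, in world coordinates, good to about 4 mm: a listed point, or the origin of a listed thing).
The state is a dict: "clock": time; "joint_positions": joint angles; "qd": joint speeds; "tau": joint torques, N m; "eef_pos": TCP position; "ee_rot": TCP orientation; "contact_force": force on the tool from outside, world axes, zero at the start; "wrist_torque": the same for the moment, N m; "opening": finger opening in mm; "grip_force": force on a finger pad.
Only numpy, scipy, OpenCV 4.12 (cv2) and the standard library are available. Lean on these libraries where they do the work, as an engineer would, in place of code of your own. Each camera call takes 0.05 s, during which the arm holds its last target. There are 200 camera calls.

## Working session

There is one attempt and no reset: what is moved stays moved. The work goes in short steps, Python scripts to look and compute and a tool call to move; the robot and the scene stay as the last step left them, time stands still between calls to the robot, and variables do not carry over. Pictures are saved under pics/ and viewed, at most 10 in all, crops included, and the job is handed in when it is done.

Besides the shell and the picture viewer there is one more tool, called after "Request:" as name(argument=value, ...) on one line, values as JSON. carry_out: Moves the arm, as the interface text tells. Its arguments: {"type":"object","properties":{"increments":{"type":"array"},"squeeze":{"type":"number"}},"required":["increments"]}

```bash
mkdir -p pics
python3 - <<'E'
from workcell import manip
import cv2,numpy as np
s=manip.get_state();print({k:np.round(s[k],3) for k in('clock','eef_pos','ee_rot','opening','contact_force')})
for c in('top','scene'):
    im=manip.get_image(c);cv2.imwrite(f'pics/{c}0.png',im['pixels'][...,::-1])
    for l in('deck','waste_bin','clean_tray','cap0','vial'):
        print(c,l,[(np.round(d['xyz']).tolist(),round(d['p'],2)) for d in manip.mark_of(im,l)[:5]])
    if c=='top':
        K=np.array([[im['fx'],0,im['cx']],[0,im['fy'],im['cy']],[0,0,1]])
        W=np.linalg.inv(im['world_to_cam'])
        for l in('deck','waste_bin','clean_tray'):
            for d in manip.masks_of(im,l)[:1]:
                m=d['pixels'];v,u=np.nonzero(m);z=im['depth'][v,u];k=z>0;u,v,z=u[k],v[k],z[k]
                P=np.c_[(u-im['cx'])/im['fx']*z,-(v-im['cy'])/im['fy']*z,-z,np.ones(len(z))]@W.T
                h=P[:,2];t=np.percentile(h,50);print(l,'z pct',np.percentile(h,[5,50,95]).round(1))
                Q=P[(h>40)&(h<75),:2].astype(np.float32);r=cv2.minAreaRect(Q);print(r, cv2.boxPoints(r).round(0).tolist())
E
```

```text
{'clock': np.float64(0.0), 'eef_pos': array([250.677, 516.802, 213.646]), 'ee_rot': array([-0.   ,  0.224,  0.975, -0.001]), 'opening': np.float64(91.833), 'contact_force': array([ 0.217,  0.552, -0.236])}
top deck [([567.0, 58.0, -3.0], 0.88)]
top waste_bin [([587.0, 231.0, 3.0], 0.83)]
top clean_tray [([554.0, -108.0, -1.0], 0.73)]
top cap0 [([637.0, 47.0, 61.0], 0.5), ([497.0, 49.0, 62.0], 0.45), ([590.0, 62.0, 59.0], 0.41)]
top vial [([538.0, 40.0, 60.0], 0.58)]
deck z pct [57.3 60.8 66.5]
((567.1456909179688, 61.98118209838867), (233.49462890625, 231.7134246826172), 85.57469177246094) [[443.0, -45.0], [674.0, -63.0], [692.0, 169.0], [461.0, 187.0]]
waste_bin z pct [ 0.6  4.9 50.2]
((581.2506103515625, 227.6718292236328), (101.87923431396484, 231.19969177246094), 84.95793914794922) [[462.0, 187.0], [692.0, 167.0], [701.0, 268.0], [471.0, 289.0]]
clean_tray z pct [ 1.3  6.1 50.6]
((553.5489501953125, -107.24634552001953), (100.0423812866211, 230.4982147216797), 85.30079650878906) [[435.0, -148.0], [664.0, -167.0], [673.0, -67.0], [443.0, -48.0]]
scene deck [([568.0, 58.0, -2.0], 0.71)]
scene waste_bin [([581.0, 227.0, 2.0], 0.72)]
scene clean_tray [([552.0, -111.0, 1.0], 0.87)]
scene cap0 [([599.0, 64.0, 62.0], 0.55), ([635.0, 41.0, 58.0], 0.45), ([500.0, 48.0, 55.0], 0.43)]
scene vial [([542.0, 39.0, 60.0], 0.4)]
```

View pics/top0.png

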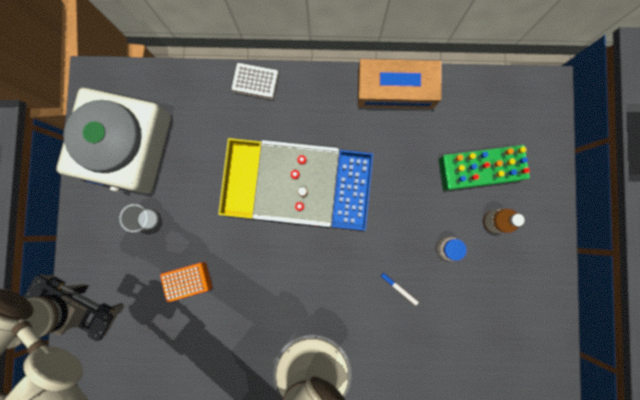

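```bash
cat > h.py <<'E'
from workcell import manip
import cv2,numpy as np
A=np.array([567.,60.]);th=-0.083  # deck centre, yaw
def cloud(im):
    v,u=np.mgrid[0:400,0:640];z=im['depth']
    P=np.stack([(u-im['cx'])/im['fx']*z,-(v-im['cy'])/im['fy']*z,-z,np.ones_like(z)],-1)@np.linalg.inv(im['world_to_cam']).T
    return P[...,:3]
def deck(p): 
    c,s=np.cos(th),np.sin(th);return (np.asarray(p)[...,:2]-A)@np.array([[c,-s],[s,c]])
def look(c='top'):
    im=manip.get_image(c);P=cloud(im);ok=im['depth']>0
    R=im['pixels'].astype(int);red=(R[...,0]>110)&(R[...,1]<70)&(R[...,2]<70)&ok
    n,l,st,_=cv2.connectedComponentsWithStats(red.astype(np.uint8))
    for i in range(1,n):
        if st[i,4]>40:
            q=P[l==i];x0=(q.min(0)+q.max(0))/2;print('red',st[i,4],q.mean(0).round(1),'ext',np.ptp(q,axis=0).round(),'mid',x0.round(1),'deck',deck(x0).round(1))
    D=deck(P);h=P[...,2];m=(h>95)&(h<115)&(abs(D)<100).all(-1)&ok
    if m.any(): q=P[m];print('tall',m.sum(),q.mean(0).round(1),'deck',deck(q.mean(0)).round(1))
    return im
E
python3 -c "
from h import *
look();look('scene')"
```

```text
tall 58 [539.5  37.2 103.1] deck [-25.5 -25. ]
red 328 [307.8 391.9  22.7] ext [ 43. 120.  54.] mid [307.8 389.5  21.7] deck [-285.7  306.9]
red 41 [595.5  64.5  71.8] ext [24. 24. 16.] mid [593.1  63.8  69.2] deck [25.7  5.9]
red 45 [639.7  47.1  71.2] ext [23. 26. 24.] mid [637.5  43.7  67.5] deck [ 71.6 -10.4]
tall 47 [540.1  39.  102.4] deck [-25.1 -23.1]
```

The top picture shows the yellow bin at px (240,178) on the deck's +y side. The caps are at (302,160), (295,174) and (299,207), and the vial is at (302,191). I'll turn the tool so that its x axis lies along deck +y, then approach.

Request:
carry_out(increments=[{"gripper": 0,"dp": [0,0,0],"turn": [0,0,0.1717]},{"gripper": 0,"dp": [0,0,0],"turn": [0,0,0.1717]},{"gripper": 0,"dp": [0,0,0],"turn": [0,0,0.1717]},{"gripper": 0,"dp": [0,0,0],"turn": [0,0,0.1717]},{"gripper": 0,"dp": [0,0,0],"turn": [0,0,0.1717]},{"gripper": 0,"dp": [0,0,0],"turn": [0,0,0.1717]},{"gripper": 0,"dp": [0,0,0],"turn": [0,0,0.1717]},{"gripper": 0,"dp": [-0.035,0.03,0],"turn": [0,0,0]},{"gripper": 0,"dp": [-0.035,0.03,0],"turn": [0,0,0]},{"gripper": 0,"dp": [-0.035,0.03,0],"turn": [0,0,0]}], squeeze=10)

```text
clock: 2.1
eef_pos: [332.7, 404.1, 214.7]
ee_rot: [0.0, 0.736, 0.677, 0.0]
contact_force: [0.2, -0.3, 0.7]
opening: 0.4
grip_force: 0.0
```

Request:
carry_out(increments=[{"gripper": 0,"dp": [-0.037,0.0335,0],"turn": [0,0,0]},{"gripper": 0,"dp": [-0.037,0.0335,0],"turn": [0,0,0]},{"gripper": 0,"dp": [-0.037,0.0335,0],"turn": [0,0,0]},{"gripper": 0,"dp": [-0.037,0.0335,0],"turn": [0,0,0]},{"gripper": 0,"dp": [-0.037,0.0335,0],"turn": [0,0,0]},{"gripper": 0,"dp": [-0.037,0.0335,0],"turn": [0,0,0]},{"gripper": 0,"dp": [-0.037,0.0335,0],"turn": [0,0,0]},{"gripper": 0,"dp": [-0.037,0.0335,0],"turn": [0,0,0]},{"gripper": 0,"dp": [-0.037,0.0335,0],"turn": [0,0,0]},{"gripper": 0,"dp": [-0.037,0.0335,0],"turn": [0,0,0]}])

```text
clock: 3.35
eef_pos: [636.2, 7.3, 214.6]
ee_rot: [0.0, 0.736, 0.677, 0.0]
contact_force: [-0.4, 0.7, 0.2]
opening: 0.2
grip_force: 0.0
```

```bash
cat >> h.py <<'E'
def st():
    s=manip.get_state();q=s['ee_rot'];from scipy.spatial.transform import Rotation as R
    M=R.from_quat([*q[1:],q[0]]).as_matrix();print('t',round(s['clock'],2),'deck',deck(s['eef_pos']).round(1),'z',round(s['eef_pos'][2],1),'xdir',np.round(np.arctan2(M[0,0],M[1,0]),3),'zdir',M[:,2].round(3),'F',np.round(s['contact_force'],1),'open',round(s['opening'],1))
def caps(c='scene',name=None):
    im=manip.get_image(c)
    for l in('cap0','vial'):
        for d in manip.mark_of(im,l): print(c,l,np.round(d['xyz']),round(d['p'],2),'deck',deck(d['xyz']).round(1))
    if name: cv2.imwrite(f'pics/{name}.png',im['pixels'][...,::-1])
    return im
E
python3 -c "
from h import *
st();caps('scene','s1');caps('top')"
```

```text
t 3.35 deck [ 73.3 -46.8] z 214.6 xdir 0.083 zdir [ 0.  0. -1.] F [-0.4  0.7  0.2] open 0.2
scene cap0 [501.  48.  58.] 0.63 deck [-65.  -16.9]
scene cap0 [638.  44.  61.] 0.63 deck [ 72.2 -10.3]
scene cap0 [596.  61.  60.] 0.42 deck [28.3  3.7]
scene vial [545.  40.  57.] 0.5 deck [-20.5 -21.4]
top cap0 [640.  44.  62.] 0.41 deck [74.  -9.8]
```

Request:
carry_out(increments=[{"gripper": 0,"dp": [0,0,0.03],"turn": [0,0,0]},{"gripper": 0,"dp": [-0.001,-0.001,0.03],"turn": [0,0,0]},{"gripper": 0,"dp": [0,0,0.025],"turn": [0,0,0]},{"gripper": 0,"dp": [0,0,0.02],"turn": [0,0,0]},{"gripper": 0,"dp": [0,0,0.015],"turn": [0,0,0]},{"gripper": 0,"dp": [0,0,0.01],"turn": [0,0,0]},{"gripper": 0,"dp": [0,0,0.01],"turn": [0,0,0]},{"gripper": 0,"dp": [0,0,0.005],"turn": [0,0,0]},{"gripper": 0,"dp": [0,0,0.004],"turn": [0,0,0]},{"gripper": 0,"dp": [0,0,0],"turn": [0,0,0]}])

```text
clock: 4.9
eef_pos: [634.2, 7.8, 65.5]
ee_rot: [-0.0, 0.736, 0.677, -0.0]
contact_force: [-0.5, -0.2, 0.5]
opening: 0.5
grip_force: 0.0
```

```bash
python3 -c "
from h import *
st();im=caps('scene');v=im['pixels'][...,::-1];cv2.imwrite('pics/s2.png',v);print(deck([[567,60]]))
p=im['world_to_cam']@[567,60,60,1];print(im['cx']+im['fx']*p[0]/-p[2], im['cy']-im['fy']*p[1]/-p[2])"
```

```text
t 4.9 deck [ 71.3 -46.5] z 65.5 xdir 0.083 zdir [-0.  0. -1.] F [-0.5 -0.2  0.5] open 0.5
scene cap0 [567.  56.  -1.] 0.73 deck [ 0.1 -3.6]
scene cap0 [639.  43.  59.] 0.66 deck [ 73.2 -11.4]
scene cap0 [596.  61.  59.] 0.4 deck [29.1  3.6]
scene cap0 [501.  46.  59.] 0.37 deck [-64.2 -19.4]
scene vial [544.  37.  58.] 0.41 deck [-21.4 -24.9]
[[0. 0.]]
340.47881394405135 219.35307594938962
```

View pics/s2.png

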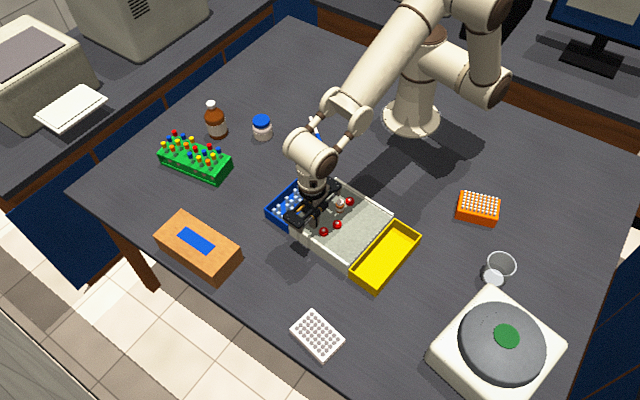

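The scene picture has the closed fingers at px (320,215), behind the far cap at (323,232). The other caps are at (337,224) and (349,202). I'll sweep gently.

Request:
carry_out(increments=[{"gripper": 0,"dp": [0.006,0.001,0],"turn": [0,0,0]},{"gripper": 0,"dp": [0.007,0,0],"turn": [0,0,0]},{"gripper": 0,"dp": [0.008,0,0],"turn": [0,0,0]},{"gripper": 0,"dp": [0.008,0,0],"turn": [0,0,0]},{"gripper": 0,"dp": [0.008,0,0],"turn": [0,0,0]},{"gripper": 0,"dp": [0.008,0,0],"turn": [0,0,0]},{"gripper": 0,"dp": [0.008,0,0],"turn": [0,0,0]},{"gripper": 0,"dp": [0.008,0,0],"turn": [0,0,0]},{"gripper": 0,"dp": [0.008,0,0],"turn": [0,0,0]},{"gripper": 0,"dp": [0.006,0,0],"turn": [0,0,0]}])

```text
clock: 6.3
eef_pos: [641.4, 83.0, 65.6]
ee_rot: [-0.0, 0.736, 0.677, -0.0]
contact_force: [0.0, -0.2, -0.2]
opening: 0.7
grip_force: 0.1
```

```bash
python3 -c "
from h import *
st();caps('scene');caps('top')"
```

```text
t 6.3 deck [72.2 29.1] z 65.6 xdir 0.083 zdir [-0.  0. -1.] F [ 0.  -0.2 -0.2] open 0.7
scene cap0 [642. 106.  59.] 0.53 deck [71.4 52.5]
top cap0 [592.  60.  57.] 0.49 deck [24.8  2.3]
top cap0 [498.  50.  60.] 0.38 deck [-68.3 -16.2]
top vial [539.  37.  59.] 0.45 deck [-26.4 -25.3]
```

Request:
carry_out(increments=[{"gripper": 0,"dp": [0.006,0,0],"turn": [0,0,0]},{"gripper": 0,"dp": [0.007,0,0],"turn": [0,0,0]},{"gripper": 0,"dp": [0.007,0,0],"turn": [0,0,0]},{"gripper": 0,"dp": [0.007,0,0],"turn": [0,0,0]},{"gripper": 0,"dp": [0.007,0,0],"turn": [0,0,0]},{"gripper": 0,"dp": [0.007,0,0],"turn": [0,0,0]},{"gripper": 0,"dp": [0.007,0,0],"turn": [0,0,0]},{"gripper": 0,"dp": [0.007,0,0],"turn": [0,0,0]},{"gripper": 0,"dp": [0.007,0,0],"turn": [0,0,0]},{"gripper": 0,"dp": [0.007,0,0],"turn": [0,0,0]}])

```text
clock: 7.85
eef_pos: [647.2, 151.7, 65.7]
ee_rot: [0.0, 0.736, 0.677, 0.0]
contact_force: [-0.0, -0.9, -0.4]
opening: 0.5
grip_force: 0.0
```

Request:
carry_out(increments=[{"gripper": 0,"dp": [0.007,0,0],"turn": [0,0,0]},{"gripper": 0,"dp": [0.007,0,0],"turn": [0,0,0]},{"gripper": 0,"dp": [0.007,0,0],"turn": [0,0,0]},{"gripper": 0,"dp": [0.007,0,0],"turn": [0,0,0]},{"gripper": 0,"dp": [0.007,0,0],"turn": [0,0,0]},{"gripper": 0,"dp": [0,0,0],"turn": [0,0,0]},{"gripper": 0,"dp": [0,0,-0.02],"turn": [0,0,0]},{"gripper": 0,"dp": [0,0,-0.04],"turn": [0,0,0]},{"gripper": 0,"dp": [0,0,-0.04],"turn": [0,0,0]},{"gripper": 0,"dp": [0,0,0],"turn": [0,0,0]}])

```text
clock: 9.1
eef_pos: [653.3, 186.2, 172.2]
ee_rot: [0.003, 0.736, 0.677, 0.004]
contact_force: [0.3, -0.5, 0.5]
opening: 0.9
grip_force: 0.0
```

```bash
python3 -c "
from h import *
st();im=caps('scene');caps('top')
v=im['pixels'][120:320,220:460,::-1];cv2.imwrite('pics/s3.png',cv2.resize(v,None,fx=3,fy=3))"
```

```text
t 9.1 deck [ 75.5 132.9] z 172.2 xdir 0.083 zdir [ 0.01   0.001 -1.   ] F [ 0.3 -0.5  0.5] open 0.9
scene cap0 [596.  65.  62.] 0.59 deck [28.4  7. ]
scene cap0 [498.  47.  58.] 0.57 deck [-67.9 -18.3]
scene cap0 [654. 209.  18.] 0.56 deck [ 74.4 155.3]
scene vial [540.  39.  58.] 0.64 deck [-25.  -23.5]
top cap0 [593.  61.  58.] 0.64 deck [25.6  2.7]
top cap0 [652. 207.  23.] 0.47 deck [ 72.7 153.4]
top cap0 [ 557. -106.   -0.] 0.46 deck [   3.8 -166.6]
top cap0 [501.  48.  61.] 0.44 deck [-64.5 -17.7]
top cap0 [568.  63.   0.] 0.39 deck [1. 3.]
top cap0 [ 387. -397.   -3.] 0.35 deck [-141.8 -470.3]
top vial [538.  41.  60.] 0.64 deck [-27.  -21.7]
top vial [567.  62.  -2.] 0.29 deck [-0.5  1.8]
```

View pics/s3.png

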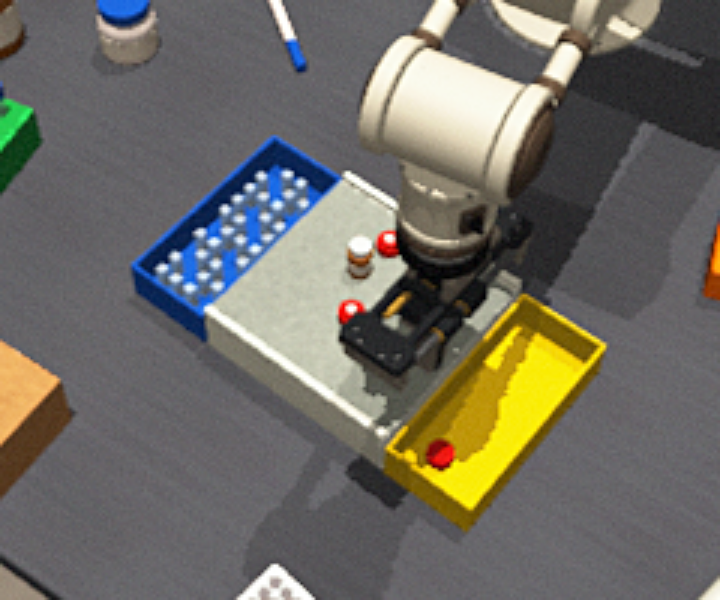

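The first cap lies in the bin (crop px 440,453). Next is the middle cap.

Request:
carry_out(increments=[{"gripper": 0,"dp": [-0.02,-0.006,0],"turn": [0,0,0]},{"gripper": 0,"dp": [-0.03,-0.008,0],"turn": [0,0,0]},{"gripper": 0,"dp": [-0.03,-0.008,0],"turn": [0,0,0]},{"gripper": 0,"dp": [-0.03,-0.008,0],"turn": [0,0,0]},{"gripper": 0,"dp": [-0.03,-0.008,0],"turn": [0,0,0]},{"gripper": 0,"dp": [-0.02,-0.006,0],"turn": [0,0,0]},{"gripper": 0,"dp": [-0.008,-0.001,0],"turn": [0,0,0]},{"gripper": 0,"dp": [0,0,0],"turn": [0,0,0]},{"gripper": 0,"dp": [0,0,0],"turn": [0,0,0]},{"gripper": 0,"dp": [0,0,0],"turn": [0,0,0]}])

```text
clock: 10.65
eef_pos: [591.4, 23.1, 165.5]
ee_rot: [-0.0, 0.735, 0.678, 0.0]
contact_force: [0.7, 0.2, 0.6]
opening: 0.3
grip_force: 0.0
```

```bash
python3 -c "
from h import *
st()"
```

```text
t 10.65 deck [ 27.4 -34.7] z 165.5 xdir 0.082 zdir [ 0.  0. -1.] F [0.7 0.2 0.6] open 0.3
```

Request:
carry_out(increments=[{"gripper": 0,"dp": [-0.002,0,0.02],"turn": [0,0,0]},{"gripper": 0,"dp": [0,0,0.02],"turn": [0,0,0]},{"gripper": 0,"dp": [0,0,0.02],"turn": [0,0,0]},{"gripper": 0,"dp": [0,0,0.015],"turn": [0,0,0]},{"gripper": 0,"dp": [0,0,0.012],"turn": [0,0,0]},{"gripper": 0,"dp": [0,0,0.008],"turn": [0,0,0]},{"gripper": 0,"dp": [0,0,0.005],"turn": [0,0,0]},{"gripper": 0,"dp": [0,0,0],"turn": [0,0,0]},{"gripper": 0,"dp": [0.005,0,0],"turn": [0,0,0]},{"gripper": 0,"dp": [0.006,0,0],"turn": [0,0,0]}])

```text
clock: 11.9
eef_pos: [592.4, 31.7, 66.1]
ee_rot: [0.0, 0.736, 0.677, 0.0]
contact_force: [0.1, -0.1, 0.8]
opening: 0.5
grip_force: 0.0
```

Request:
carry_out(increments=[{"gripper": 0,"dp": [0.007,0,0],"turn": [0,0,0]},{"gripper": 0,"dp": [0.007,0,0],"turn": [0,0,0]},{"gripper": 0,"dp": [0.007,0,0],"turn": [0,0,0]},{"gripper": 0,"dp": [0.007,0,0],"turn": [0,0,0]},{"gripper": 0,"dp": [0.007,0,0],"turn": [0,0,0]},{"gripper": 0,"dp": [0.007,0,0],"turn": [0,0,0]},{"gripper": 0,"dp": [0.007,0,0],"turn": [0,0,0]},{"gripper": 0,"dp": [0.007,0,0],"turn": [0,0,0]},{"gripper": 0,"dp": [0.007,0,0],"turn": [0,0,0]},{"gripper": 0,"dp": [0.006,0,0],"turn": [0,0,0]}])

```text
clock: 13.15
eef_pos: [597.7, 100.6, 65.6]
ee_rot: [-0.0, 0.736, 0.677, -0.0]
contact_force: [0.1, -0.9, -0.2]
opening: 0.4
grip_force: 0.1
```

```bash
python3 -c "
from h import *
st();caps('scene');caps('top')"
```

```text
t 13.15 deck [27.2 43. ] z 65.6 xdir 0.083 zdir [-0. -0. -1.] F [ 0.1 -0.9 -0.2] open 0.4
scene cap0 [651. 208.  22.] 0.48 deck [ 71.4 154.5]
top cap0 [503.  48.  60.] 0.61 deck [-62.7 -17.5]
top cap0 [ 555. -108.    1.] 0.16 deck [   1.8 -168.7]
top vial [570.  60.  -1.] 0.59 deck [3.  0.1]
top vial [538.  36.  65.] 0.53 deck [-27.3 -26.1]
```

Request:
carry_out(increments=[{"gripper": 0,"dp": [0.007,0,0],"turn": [0,0,0]},{"gripper": 0,"dp": [0.007,0,0],"turn": [0,0,0]},{"gripper": 0,"dp": [0.007,0,0],"turn": [0,0,0]},{"gripper": 0,"dp": [0.007,0,0],"turn": [0,0,0]},{"gripper": 0,"dp": [0.007,0,0],"turn": [0,0,0]},{"gripper": 0,"dp": [0.007,0,0],"turn": [0,0,0]},{"gripper": 0,"dp": [0.007,0,0],"turn": [0,0,0]},{"gripper": 0,"dp": [0.007,0,0],"turn": [0,0,0]},{"gripper": 0,"dp": [0.007,0,0],"turn": [0,0,0]},{"gripper": 0,"dp": [0.007,0,0],"turn": [0,0,0]}])

```text
clock: 14.7
eef_pos: [603.5, 170.4, 65.6]
ee_rot: [-0.0, 0.736, 0.677, -0.0]
contact_force: [-0.1, -0.3, 0.1]
opening: 0.2
grip_force: 0.0
```

Request:
carry_out(increments=[{"gripper": 0,"dp": [0.007,0,0],"turn": [0,0,0]},{"gripper": 0,"dp": [0.007,0,0],"turn": [0,0,0]},{"gripper": 0,"dp": [0.005,0,0],"turn": [0,0,0]},{"gripper": 0,"dp": [0,0,0],"turn": [0,0,0]},{"gripper": 0,"dp": [0,0,-0.02],"turn": [0,0,0]},{"gripper": 0,"dp": [0,0,-0.03],"turn": [0,0,0]},{"gripper": 0,"dp": [0,0,-0.03],"turn": [0,0,0]},{"gripper": 0,"dp": [0,0,-0.02],"turn": [0,0,0]},{"gripper": 0,"dp": [0,0,0],"turn": [0,0,0]},{"gripper": 0,"dp": [0,0,0],"turn": [0,0,0]}])

```text
clock: 15.95
eef_pos: [604.4, 188.7, 164.5]
ee_rot: [-0.001, 0.736, 0.677, -0.001]
contact_force: [-0.0, -0.6, -0.6]
opening: 0.2
grip_force: 0.0
```

```bash
python3 -c "
from h import *
st();im=caps('scene');caps('top')
v=im['pixels'][120:320,220:460,::-1];cv2.imwrite('pics/s4.png',cv2.resize(v,None,fx=3,fy=3))"
```

```text
t 15.95 deck [ 26.6 131.3] z 164.5 xdir 0.083 zdir [-0.002 -0.    -1.   ] F [-0.  -0.6 -0.6] open 0.2
scene cap0 [654. 206.  20.] 0.47 deck [ 75.1 152.6]
scene cap0 [500.  47.  58.] 0.4 deck [-65.8 -18.1]
scene cap0 [609. 210.  21.] 0.4 deck [ 29.5 152.8]
scene vial [541.  38.  56.] 0.63 deck [-23.9 -24.1]
scene vial [581. 225.  -1.] 0.43 deck [  0.4 165.7]
top cap0 [498.  48.  59.] 0.65 deck [-67.9 -18.2]
top cap0 [653. 205.  23.] 0.52 deck [ 73.7 151.7]
top cap0 [607. 213.  19.] 0.37 deck [ 26.9 155.6]
top vial [539.  38.  61.] 0.51 deck [-25.9 -24.5]
```

View pics/s4.png

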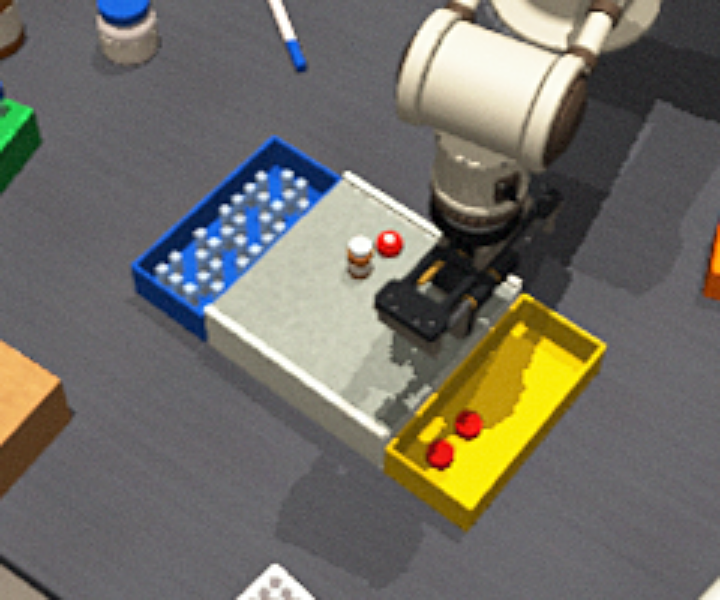

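Two caps are in the bin (crop px 440,453 and 468,424) and the vial is upright at (359,257). The last cap is at (389,243).

Request:
carry_out(increments=[{"gripper": 0,"dp": [-0.02,-0.01,0],"turn": [0,0,0]},{"gripper": 0,"dp": [-0.033,-0.017,0],"turn": [0,0,0]},{"gripper": 0,"dp": [-0.033,-0.017,0],"turn": [0,0,0]},{"gripper": 0,"dp": [-0.033,-0.017,0],"turn": [0,0,0]},{"gripper": 0,"dp": [-0.033,-0.017,0],"turn": [0,0,0]},{"gripper": 0,"dp": [-0.02,-0.01,0],"turn": [0,0,0]},{"gripper": 0,"dp": [-0.017,-0.008,0],"turn": [0,0,0]},{"gripper": 0,"dp": [0,0,0],"turn": [0,0,0]},{"gripper": 0,"dp": [0,0,0],"turn": [0,0,0]},{"gripper": 0,"dp": [0,0,0],"turn": [0,0,0]}])

```text
clock: 17.5
eef_pos: [494.1, 9.0, 165.6]
ee_rot: [-0.0, 0.735, 0.678, 0.0]
contact_force: [0.6, 0.2, 0.1]
opening: 0.5
grip_force: 0.0
```

```bash
python3 -c "
from h import *
st()"
```

```text
t 17.5 deck [-68.5 -56.8] z 165.6 xdir 0.082 zdir [ 0.  0. -1.] F [0.6 0.2 0.1] open 0.5
```

Request:
carry_out(increments=[{"gripper": 0,"dp": [-0.001,0,0.02],"turn": [0,0,0]},{"gripper": 0,"dp": [0,0,0.02],"turn": [0,0,0]},{"gripper": 0,"dp": [0,0,0.02],"turn": [0,0,0]},{"gripper": 0,"dp": [0,0,0.015],"turn": [0,0,0]},{"gripper": 0,"dp": [0,0,0.012],"turn": [0,0,0]},{"gripper": 0,"dp": [0,0,0.008],"turn": [0,0,0]},{"gripper": 0,"dp": [0,0,0.005],"turn": [0,0,0]},{"gripper": 0,"dp": [0,0,0],"turn": [0,0,0]},{"gripper": 0,"dp": [0.005,0,0],"turn": [0,0,0]},{"gripper": 0,"dp": [0.006,0,0],"turn": [0,0,0]}])

```text
clock: 18.75
eef_pos: [495.0, 18.7, 66.1]
ee_rot: [0.0, 0.736, 0.677, 0.0]
contact_force: [-0.2, 0.7, 0.2]
opening: 0.4
grip_force: 0.0
```

Request:
carry_out(increments=[{"gripper": 0,"dp": [0.007,0,0],"turn": [0,0,0]},{"gripper": 0,"dp": [0.007,0,0],"turn": [0,0,0]},{"gripper": 0,"dp": [0.007,0,0],"turn": [0,0,0]},{"gripper": 0,"dp": [0.007,0,0],"turn": [0,0,0]},{"gripper": 0,"dp": [0.007,0,0],"turn": [0,0,0]},{"gripper": 0,"dp": [0.007,0,0],"turn": [0,0,0]},{"gripper": 0,"dp": [0.007,0,0],"turn": [0,0,0]},{"gripper": 0,"dp": [0.007,0,0],"turn": [0,0,0]},{"gripper": 0,"dp": [0.007,0,0],"turn": [0,0,0]},{"gripper": 0,"dp": [0.006,0,0],"turn": [0,0,0]}])

```text
clock: 20.0
eef_pos: [500.3, 87.6, 65.6]
ee_rot: [-0.0, 0.736, 0.677, -0.0]
contact_force: [0.0, -0.0, -0.6]
opening: 0.8
grip_force: 0.1
```

```bash
python3 -c "
from h import *
st();caps('scene');caps('top')"
```

```text
t 20.0 deck [-68.8  22. ] z 65.6 xdir 0.083 zdir [-0. -0. -1.] F [ 0.  -0.  -0.6] open 0.8
scene cap0 [613. 214.  19.] 0.58 deck [ 32.7 157.4]
scene cap0 [650. 205.  19.] 0.54 deck [ 71.1 151.1]
scene cap0 [507. 114.  62.] 0.48 deck [-64.3  48.6]
scene vial [542.  36.  57.] 0.43 deck [-22.5 -25.6]
top cap0 [604. 214.  17.] 0.62 deck [ 24.5 157.1]
top vial [537.  38.  62.] 0.6 deck [-28.2 -23.9]
```

Request:
carry_out(increments=[{"gripper": 0,"dp": [0.007,0,0],"turn": [0,0,0]},{"gripper": 0,"dp": [0.007,0,0],"turn": [0,0,0]},{"gripper": 0,"dp": [0.007,0,0],"turn": [0,0,0]},{"gripper": 0,"dp": [0.007,0,0],"turn": [0,0,0]},{"gripper": 0,"dp": [0.007,0,0],"turn": [0,0,0]},{"gripper": 0,"dp": [0.007,0,0],"turn": [0,0,0]},{"gripper": 0,"dp": [0.007,0,0],"turn": [0,0,0]},{"gripper": 0,"dp": [0.007,0,0],"turn": [0,0,0]},{"gripper": 0,"dp": [0.007,0,0],"turn": [0,0,0]},{"gripper": 0,"dp": [0.007,0,0],"turn": [0,0,0]}])

```text
clock: 21.55
eef_pos: [506.1, 157.4, 65.6]
ee_rot: [-0.0, 0.736, 0.677, -0.0]
contact_force: [0.1, -0.3, -0.7]
opening: 0.5
grip_force: 0.1
```

Request:
carry_out(increments=[{"gripper": 0,"dp": [0.007,0,0],"turn": [0,0,0]},{"gripper": 0,"dp": [0.007,0,0],"turn": [0,0,0]},{"gripper": 0,"dp": [0.007,0,0],"turn": [0,0,0]},{"gripper": 0,"dp": [0.007,0,0],"turn": [0,0,0]},{"gripper": 0,"dp": [0.007,0,0],"turn": [0,0,0]},{"gripper": 0,"dp": [0.005,0,0],"turn": [0,0,0]},{"gripper": 0,"dp": [0,0,0],"turn": [0,0,0]},{"gripper": 0,"dp": [0,0,-0.02],"turn": [0,0,0]},{"gripper": 0,"dp": [0,0,-0.03],"turn": [0,0,0]},{"gripper": 0,"dp": [0,0,-0.03],"turn": [0,0,0]}])

```text
clock: 22.8
eef_pos: [509.2, 196.5, 146.3]
ee_rot: [-0.0, 0.736, 0.677, -0.0]
contact_force: [-0.2, -0.5, -0.6]
opening: 0.1
grip_force: 0.0
```

Request:
carry_out(increments=[{"gripper": 0,"dp": [0,0,-0.03],"turn": [0,0,0]},{"gripper": 0,"dp": [0,0,-0.02],"turn": [0,0,0]},{"gripper": 0,"dp": [0,0,-0.01],"turn": [0,0,0]},{"gripper": 0,"dp": [0,0,0],"turn": [0,0,0]},{"gripper": 0,"dp": [0,0,0],"turn": [0,0,0]},{"gripper": 0,"dp": [0,0,0],"turn": [0,0,0]},{"gripper": 0,"dp": [0,0,0],"turn": [0,0,0]},{"gripper": 0,"dp": [0,0,0],"turn": [0,0,0]},{"gripper": 0,"dp": [0,0,0],"turn": [0,0,0]},{"gripper": 0,"dp": [0,0,0],"turn": [0,0,0]}])

```text
clock: 24.05
eef_pos: [509.4, 196.8, 205.6]
ee_rot: [0.0, 0.736, 0.677, 0.0]
contact_force: [-0.3, -1.0, -0.2]
opening: 0.4
grip_force: 0.0
```

```bash
python3 -c "
from h import *
st();im=caps('scene');caps('top')
v=im['pixels'][120:320,220:460,::-1];cv2.imwrite('pics/s5.png',cv2.resize(v,None,fx=3,fy=3))"
```

```text
t 24.05 deck [-68.8 131.6] z 205.6 xdir 0.083 zdir [ 0. -0. -1.] F [-0.3 -1.  -0.2] open 0.4
scene cap0 [608. 213.  19.] 0.61 deck [ 27.8 155.9]
scene cap0 [512. 219.  17.] 0.53 deck [-68.3 153.7]
scene cap0 [652. 205.  21.] 0.38 deck [ 72.8 151.3]
scene vial [540.  39.  56.] 0.43 deck [-24.9 -23.2]
top cap0 [513. 217.  21.] 0.49 deck [-66.7 151.8]
top cap0 [651. 208.  21.] 0.45 deck [ 71.2 154.4]
top cap0 [605. 210.  19.] 0.43 deck [ 25.6 153.1]
top vial [536.  36.  63.] 0.53 deck [-28.6 -26.1]
```

View pics/s5.png

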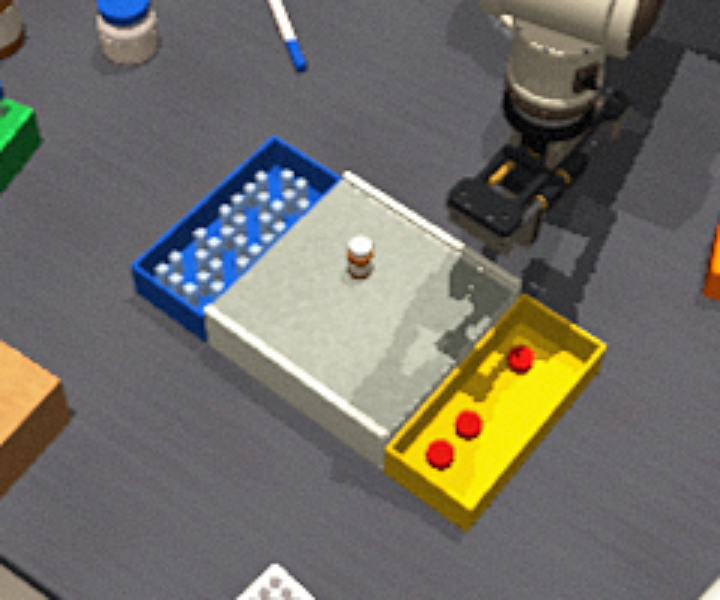

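All three caps lie in the bin (crop px 440,453, 468,424 and 520,357). The vial still stands at (359,257), and the robot is clear.

```bash
python3 -c "
from workcell import manip
print(manip.job_done())"
```

```text
the job is handed in; nothing more can be done
None
```

I swept all three red caps into the yellow waste bin with the closed fingers and handed the job in at about 24 s; the amber vial still stands where it was.

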